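# Hold the showcase lock open with its key

### The job

Unlock the showcase for me: take the red-capped key out of the key block, push it fully home in the showcase's lock (its pins are sticky, so work the key past them), turn it clockwise a quarter turn to its stop and keep it held there against the lock's spring so that I can lift the lid; you finish while still holding the key turned. Leave the other two keys and the pottery and tape where they are, and do not lean on the glass lid.

Things in the scene. Friction and masses are not known exactly. Their poses are not given: they have to be found in the camera images.
- red_key_grip (a point): Red-capped double-bit key, standing bow up in the block. Plastic cap 27 wide (x) x 9 thick (y) x 32 tall (z), mm. Origin: centre of the cap, 26 mm above the underside of the shoulder, 50.6 above the tip; z up along the key, x along the width of cap and bits. The same either way round (half turn about z). 45 g.
- red_key_shoulder (a point): Centre of the underside of the red key's round steel shoulder (15 mm in diameter); rests on the block's top, and on the lock's plate when the key is fully home. Axes as the key's.
- red_key_tip (a point): Lowest point of the red key's blade, 24.6 mm below the shoulder. Blade: round neck 3.6 in diameter for the first 8, then two bits, together 14 wide (x) and 3.2 thick (y), with rounded edges, tapering over the last 6.6 to a rounded nose 8 wide. Axes as the key's.
- yellow_key_grip (a point): Yellow-capped key of another lock, the same shape as the red key, to be left alone. Origin at the centre of its cap.
- blue_key_grip (a point): Blue-capped key of another lock, the same shape as the red key, to be left alone. Origin at the centre of its cap.
- key_block: Light wooden key block, fixed, 46 (x) x 160 (y) x 34 mm tall; origin at the centre of its underside. Three slots in its top, 48 apart along its y, each 5.5 (x) x 16.5 (y) and 28 deep, hold the red, yellow and blue keys in any order, their caps in line along the block's y.
- lock_mouth (a point): Lock: centre of the top face of its square steel plate (34x34 mm, 77 above the worktop, 2 proud of the wooden deck). x, y as the showcase's, z up. The key slot, 16 long along x and 5 wide along y, chamfered 1, goes straight down through the fixed plate (4 thick) into the carrier. Fully home, the key's shoulder lies on the plate, its blade 24.6 deep.
- lock_pins (a point): Point 14 mm below the lock's mouth. Two pairs of sticky sprung pins stand into the ends of the slot, 9 and 14.5 below the face. The key meets them when its tip is 12 to 16 and 17 to 21 deep; a straight push past each pair takes up to about 12 N. Rocking the key sideways helps; pins pushed aside stay aside.
- lock_plug (a joint): Turn of the key's carrier in the lock, rad: 0 at rest (slot along the showcase's x), growing clockwise seen from above, hard stop at 1.45. A spring pulls it back (0.025 N m at 0, 0.10 at the stop). It lags behind the key by 0.1 to 0.25 of play, so the stop is felt after a quarter turn or a little more. Till the key is within about 4 mm of home it cannot turn more than about 0.13; turned, the key cannot be pulled out.
- bolt (a joint): Spring bolt of the lock that keeps the lid shut, m: 0 shot out into the lid's front frame, drawn back 0.009 for each radian of the carrier, clear of the frame from 0.009. It springs out again when the key turns back.
- showcase: Low dark wooden counter showcase, fixed, 190 deep (x) x 280 wide (y) x 75 mm tall, small pottery inside; origin at the centre of its underside, its front (-x) towards the robot. The lock sits 70 in front of the origin, in the middle of a wooden deck 50 deep along the front edge.
- glass_lid: The showcase's lid: dark wooden frame with a clear pane, 136 deep (x) x 280 mm wide (y), its top level with the deck; origin on its hinge line, 95 behind the showcase's origin and 60 up. It begins 29 behind the lock's centre. Not to be leaned on.
- tape_roll_mid (a point): Roll of tan parcel tape, lying flat, 96x95x48 mm, bystander; origin at its centre.
- flagon_mid (a point): Teal stoneware flagon with a cork, 72x87x126 mm, bystander; origin at its centre.
- mug_teal_mid (a point): Teal mug with handle, 65x84x65 mm, bystander; origin at its centre.
- tumbler_teal_a_mid (a point): Teal tumbler 57x59x55 mm, bystander; origin at its centre.
- bowl_teal_mid (a point): Teal bowl 75x77x41 mm, bystander; origin at its centre.
- cup_teal_mid (a point): Teal and sand cup 64x65x63 mm, bystander; origin at its centre.

How it is judged:
By the outcome, as a careful person would: the job done as asked, in the order asked, and still so for the second after the job is handed in, while the arm keeps its last pose, push and grip.
It also fails if it takes over 58 s, if anything falls off the work surface, if the arm or the gripper's body presses on something with over 40 N, if the wrist force passes 120 N, or if a joint passes its speed limit or range.

### The arm

A 6-joint arm with a two-finger parallel gripper is mounted at the origin on a cart in front of the work surface, level with it; the furniture and walls round the work are solid. World frame = base frame: x ahead of the robot, y to its left, z up, the work surface at z = 0. Lengths are in m, angles in rad, forces in N, time in s.
With the tool pointing down it reaches from about 0.35 to 0.975 m from the base axis. Payload 4.9 kg.
Tool frame: the origin (TCP) lies at the very end of the fingers, on their centre line; the grasp point (between the pads) lies 19 mm behind it; z points along the fingers, y is the line along which they close (so a half turn about z gives the same grasp; the last joint's range is limited). The gripper opens to 85 mm and grips with 20 to 120 N. Pads are 22 mm wide; open, the fingers measure 114 mm over their backs; the gripper's body (76 mm by 85 mm) begins 54 mm behind the grasp point. The pads swing forward as they close: fully open they stand 13 mm farther back than shut.
Start: joints at [1.11, 0.053, 1.613, -0, 1.476, -0.119], TCP at [0.209, 0.589, 0.231] pointing down, gripper open.
Joint ranges: [-3.01, 3.01], [-1.01, 2.22], [0.06, 2.58], [-1.02, 4.17], [0.09, 2.62], [-3.14, 3.14]. Speed limits (rad/s): [2.57, 2.57, 3.14, 3.14, 3.14, 3.14].

### API

Orientations are given as a unit quaternion [w, x, y, z].
In Python, from plant import manip gives the robot as it stands.
- The arm moves only by the tool play_rows, never from a script. Its argument "series" is a list that holds one entry, the list of rows, each a list of 7 numbers: the shift along the world's x, y, z in m, then the turn, a rotation vector about the world's x, y, z in degrees, then the opening, from 0 (shut) to 1 (fully open). In form: [[[dx, dy, dz, rx, ry, rz, grip], ...]]. A call has 1 to 10 rows; each row shifts and turns the commanded pose from where the row before left it; what a row does not reach is not made up. A row lasts 1/10 s, in which the tool goes at most 50 mm and 8.59 degrees, less where a joint would pass 70% of its speed; a pose out of reach is approached as far as the arm can. A call with a gripper value outside its range is refused whole. The fingers move at their own pace and stop on an object; the grip force is fixed at half the most. Time passes only in rows, so rows that do not move let the fingers close. It gives the time, the measured TCP pose, the force, the opening and the grip force at its end, in the units of the state.
- manip.state(): the state, without advancing time (a new reading comes with each control period).
- manip.grab_frame(name): name is "scene" or "top" or "wrist"; returns a dict with "frame" (400x640x3 uint8, blue, green, red), "mtx" (3x3 intrinsics, pixels), "R" (3x3) and "t" (3): a world point X has camera coordinates R X + t. Camera axes: x right, y down, z forward; pixel columns grow to the right and rows downward; lengths in m; the calibration is good to about 2 mm. A picture is of the moment at which its call begins. There is no depth.
- manip.job_done(): hands the job in; it is judged then, once.
The state is a dict: "time": time; "joint_pos": joint angles; "joint_vel": joint speeds; "joint_efforts": joint torques, N m; "tool_pos": TCP position; "tool_rot": TCP orientation; "contact_force": force on the tool from outside, world axes, zero at the start; "ft_torque": the same for the moment, N m; "gripper_width": opening from 0.0 (shut) to 1.0 (fully open); "grasp_force": force on a finger pad.
Only numpy, scipy, OpenCV 4.12 (cv2) and the standard library are available. Lean on these libraries where they do the work, as an engineer would, in place of code of your own. Each camera call takes 0.05 s, during which the arm holds its last target. There are 200 camera calls.

## Working session

There is one attempt and no reset: what is moved stays moved. The work goes in short steps, Python scripts to look and compute and a tool call to move; the robot and the scene stay as the last step left them, time stands still between calls to the robot, and variables do not carry over. Pictures are saved under pics/ and viewed, at most 10 in all, crops included, and the job is handed in when it is done.

Besides the shell and the picture viewer there is one more tool, called as a command line: name --argument value ..., lists and objects as JSON in quotes. play_rows: Moves the arm, as the interface text tells. Its arguments: {"type":"object","properties":{"series":{"type":"array"}},"required":["series"]}

```bash
mkdir -p pics
python3 - <<'E'
from plant import manip
import cv2,numpy as np
s=manip.state();print({k:np.round(v,3).tolist() for k,v in s.items()})
fs=[]
for n in("scene","top"):
    f=manip.grab_frame(n);np.savez(f"pics/{n}0.npz",**f);cv2.imwrite(f"pics/{n}0.png",f["frame"])
    print(n,np.round(-f["R"].T@f["t"],3),np.round(f["R"],2).tolist(),np.round(f["mtx"],1).tolist())
E
```

```text
{'time': 0.0, 'joint_pos': [1.11, 0.053, 1.614, -0.0, 1.476, -0.119], 'joint_vel': [-0.002, -0.001, 0.001, -0.001, -0.0, -0.001], 'joint_efforts': [-0.0, -39.369, -37.017, -0.0, 0.007, -0.0], 'tool_pos': [0.209, 0.588, 0.23], 'tool_rot': [-0.0, 0.17, 0.985, -0.001], 'contact_force': [0.193, 0.137, 0.566], 'ft_torque': [-0.015, 0.017, -0.009], 'grasp_force': 0.0, 'gripper_width': 0.998}
scene [-0.04  -0.537  1.058] [[0.66, -0.75, 0.01], [-0.58, -0.51, -0.64], [0.49, 0.41, -0.77]] [[377.7, 0.0, 324.8], [0.0, 377.7, 199.8], [0.0, 0.0, 1.0]]
top [ 0.341 -0.014  1.397] [[-0.03, -1.0, 0.01], [-0.99, 0.02, -0.15], [0.15, -0.01, -0.99]] [[432.0, 0.0, 311.9], [0.0, 432.0, 199.2], [0.0, 0.0, 1.0]]
```

View pics/top0.png

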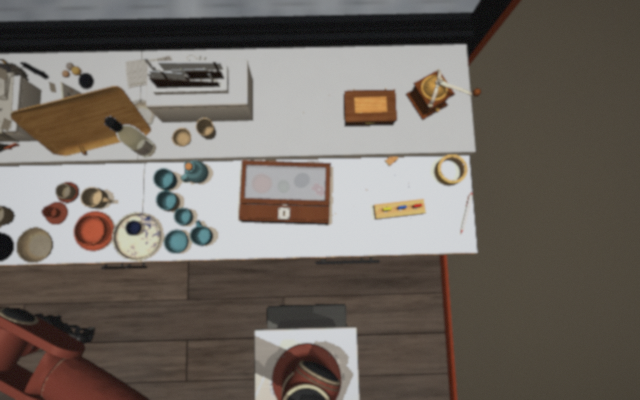

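View pics/scene0.png

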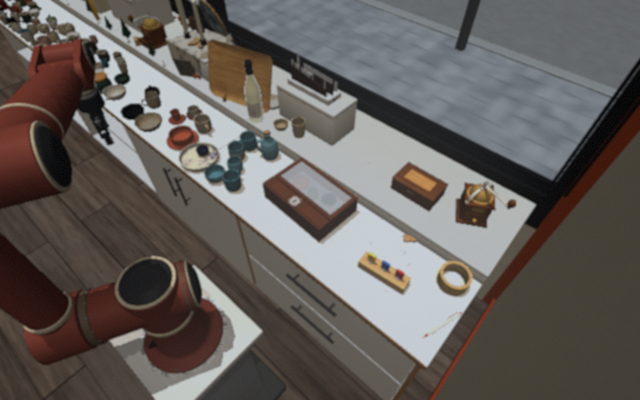

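The top view shows the lock plate at about (284,213), the block at about (400,209) and the red key near its right end at about (415,208). In the scene view the red key is at about (400,274) and the lock at about (294,201).

```bash
cat > h.py <<'E'
import numpy as np,cv2
def ray(f,p):
    d=f["R"].T@np.linalg.inv(f["mtx"])@np.array([p[0],p[1],1.]);return -f["R"].T@f["t"],d
def onz(f,p,z):
    c,d=ray(f,p);return c+d*(z-c[2])/d[2]
def two(f,p,g,q):
    A=[];b=[]
    for F,P in((f,p),(g,q)):
        c,d=ray(F,P);d=d/np.linalg.norm(d);M=np.eye(3)-np.outer(d,d);A.append(M);b.append(M@c)
    return np.linalg.lstsq(np.vstack(A),np.hstack(b),rcond=None)[0]
def blobs(m,x0=0,y0=0,amin=5):
    n,l,st,c=cv2.connectedComponentsWithStats(m.astype(np.uint8))
    return [(int(st[i,4]),np.round(c[i]+[x0,y0],1).tolist()) for i in range(1,n) if st[i,4]>=amin]
def hsv(f): return cv2.cvtColor(cv2.cvtColor(f["frame"],cv2.COLOR_BGR2HSV),cv2.COLOR_BGR2RGB)[...,::-1] if 0 else cv2.cvtColor(f["frame"],cv2.COLOR_BGR2HSV)
E
python3 - <<'E'
from h import *
F={n:dict(np.load(f"pics/{n}0.npz")) for n in("scene","top")}
for n,(x0,x1,y0,y1) in dict(top=(365,432,195,222),scene=(350,420,240,300)).items():
    H=hsv(F[n])[y0:y1,x0:x1].astype(int);h,s,v=H[...,0],H[...,1],H[...,2]
    r=((h<6)|(h>172))&(s>140)&(v>50)
    print(n,'red',blobs(r,x0,y0),'blue',blobs((h>100)&(h<135)&(s>100),x0,y0))
    w=(h>10)&(h<28)&(s>60)&(v>120)
    c=max(cv2.findContours(w.astype(np.uint8),0,2)[0],key=cv2.contourArea)+[x0,y0]
    print(' block',cv2.minAreaRect(c.astype(np.float32)))
    if n=='top': print(np.array([onz(F[n],p,.034) for p in cv2.boxPoints(cv2.minAreaRect(c.astype(np.float32)))]).round(3))
for n,(x0,x1,y0,y1) in dict(top=(265,305,200,225),scene=(280,310,188,212)).items():
    H=hsv(F[n])[y0:y1,x0:x1].astype(int);s,v=H[...,1],H[...,2]
    m=(s<70)&(v>130);b=blobs(m,x0,y0);print(n,'lock',b)
    for q in b: print(onz(F[n],q[1],.077).round(4))
f=F['top'];H=hsv(f)[150:235,230:340].astype(int)
m=(H[...,0]<15)&(H[...,1]>90)&(H[...,2]<150)
c=max(cv2.findContours(cv2.morphologyEx(m.astype(np.uint8),3,np.ones((5,5))),0,2)[0],key=cv2.contourArea)+[230,150]
r=cv2.minAreaRect(c.astype(np.float32));print(r,np.array([onz(f,p,.07) for p in cv2.boxPoints(r)]).round(3))
E
```

```text
top red [(10, [416.5, 205.5])] blue [(7, [401.9, 206.9])]
 block ((399.00653076171875, 208.55690002441406), (14.404430389404297, 50.472816467285156), 83.41805267333984)
[[ 0.533 -0.223  0.034]
 [ 0.548 -0.385  0.034]
 [ 0.502 -0.387  0.034]
 [ 0.487 -0.227  0.034]]
scene red [(12, [399.8, 272.3])] blue [(22, [385.7, 264.3])]
 block ((384.4955139160156, 270.55279541015625), (53.8515625, 13.794722557067871), 31.429563522338867)
top lock [(151, [283.5, 212.5]), (61, [281.2, 223.7])]
[0.5082 0.0603 0.077 ]
[0.4737 0.0678 0.077 ]
scene lock [(73, [304.9, 191.1]), (80, [294.0, 200.4])]
[0.5626 0.0594 0.077 ]
[0.5081 0.0586 0.077 ]
((284.8513488769531, 191.01303100585938), (88.53189086914062, 61.0322265625), 2.12109637260437) [[ 0.489  0.197  0.07 ]
 [ 0.682  0.19   0.07 ]
 [ 0.665 -0.089  0.07 ]
 [ 0.473 -0.076  0.07 ]]
```

play_rows --series '[[[0.031, -0.045, 0, 0, 0, -6.5, 0.5], [0.031, -0.045, 0, 0, 0, -6.5, 0.5], [0.031, -0.045, 0, 0, 0, -6.5, 0.5], [0.031, -0.045, 0, 0, 0, -6.5, 0.5], [0.031, -0.045, 0, 0, 0, -6.5, 0.5], [0.031, -0.045, 0, 0, 0, -6.5, 0.5], [0.031, -0.045, 0, 0, 0, -6.5, 0.5], [0.031, -0.045, 0, 0, 0, -6.5, 0.5], [0.031, -0.045, 0, 0, 0, -6.5, 0.5], [0.031, -0.045, 0, 0, 0, -6.5, 0.5]]]'

```text
time: 1.1
tool_pos: [0.4937, 0.1751, 0.2309]
tool_rot: [-0.0, 0.675, 0.738, -0.0]
contact_force: [0.4, 0.3, -0.2]
gripper_width: 0.499
grasp_force: 0.0
```

play_rows --series '[[[0, -0.049, 0, 0, 0, 0, 0.5], [0, -0.049, 0, 0, 0, 0, 0.5], [0, -0.049, 0, 0, 0, 0, 0.5], [0, -0.049, 0, 0, 0, 0, 0.5], [0, -0.049, 0, 0, 0, 0, 0.5], [0, -0.049, 0, 0, 0, 0, 0.5], [0, -0.049, 0, 0, 0, 0, 0.5], [0, -0.049, 0, 0, 0, 0, 0.5], [0, -0.049, 0, 0, 0, 0, 0.5], [0, -0.049, 0, 0, 0, 0, 0.5]]]'

```text
time: 2.1
tool_pos: [0.4925, -0.3148, 0.2308]
tool_rot: [-0.0, 0.673, 0.74, 0.0]
contact_force: [0.6, 0.5, -0.0]
gripper_width: 0.503
grasp_force: 0.0
```

Run:
```python
from plant import manip
from h import *
f=manip.grab_frame("wrist");np.savez("pics/w1.npz",**f);cv2.imwrite("pics/w1.png",f["frame"])
s=manip.state();print(s["tool_pos"],s["tool_rot"]);print(np.round(-f["R"].T@f["t"],3),f["R"].round(2).tolist())
H=hsv(f).astype(int);h,S,v=H[...,0],H[...,1],H[...,2]
r=((h<6)|(h>172))&(S>140)&(v>50);print(blobs(r,amin=100))
for a,p in blobs(r,amin=100): print(onz(f,p,.07))
```

```text
[ 0.49167657 -0.32141737  0.23052769] [ 0.00119283  0.67487641  0.7379265  -0.00220859]
[ 0.486 -0.245  0.373] [[1.0, 0.09, -0.0], [0.09, -0.96, 0.27], [0.02, -0.27, -0.96]]
[(189, [349.3, 226.3])]
[ 0.52145102 -0.35993209  0.07      ]
```

View pics/w1.png

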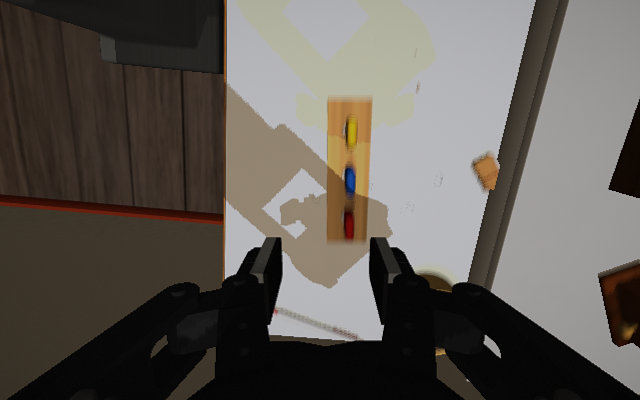

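The wrist view shows the block upright and aligned with the tool, with yellow at (351,132), blue at (350,181) and red at (349,226).

Run:
```python
from h import *
f=dict(np.load("pics/w1.npz"))
H=hsv(f).astype(int);h,S,v=H[...,0],H[...,1],H[...,2]
m=np.zeros(h.shape,bool);m[85:255,315:385]=1
for n,c in dict(red=((h<6)|(h>172))&(S>140)&(v>40),blue=(h>100)&(h<135)&(S>100),yel=(h>24)&(h<34)&(S>170)).items():
    c=c&m;ys,xs=np.nonzero(c);print(n,c.sum(),xs.min(),xs.max(),ys.min(),ys.max(),xs.mean(),ys.mean())
    for z,y in((.076,ys.min()),(.076,ys.max()),(.060,ys.mean())): print('  ',onz(f,(xs.mean(),y),z).round(4))
w=(h>8)&(h<24)&(S>85)&m
c=max(cv2.findContours(cv2.morphologyEx(w.astype(np.uint8),3,np.ones((15,15))),0,2)[0],key=cv2.contourArea)
r=cv2.minAreaRect(c.astype(np.float32));print(r,onz(f,r[0],.034));print(np.array([onz(f,p,.034) for p in cv2.boxPoints(r)]).round(4))
t=dict(np.load("pics/top0.npz"))
print(onz(t,(416.5,205.5),.065),onz(t,(401.9,206.9),.065))
s=dict(np.load("pics/scene0.npz"));print(two(t,(416.5,205.5),s,(399.8,272.3)))
```

```text
red 229 344 353 212 239 348.5764192139738 224.88646288209608
   [ 0.5183 -0.3427  0.076 ]
   [ 0.5216 -0.3714  0.076 ]
   [ 0.5217 -0.3622  0.06  ]
blue 220 345 371 168 242 349.8681818181818 180.75454545454545
   [ 0.5145 -0.2986  0.076 ]
   [ 0.5233 -0.3746  0.076 ]
   [ 0.5175 -0.3145  0.06  ]
yel 92 350 354 121 143 351.85869565217394 131.7173913043478
   [ 0.5112 -0.255   0.076 ]
   [ 0.5136 -0.2749  0.076 ]
   [ 0.5138 -0.2657  0.06  ]
((347.44671630859375, 170.59823608398438), (43.5758056640625, 144.08665466308594), 1.9091522693634033) [ 0.5161699  -0.30926644  0.034     ]
[[ 0.4977 -0.3957  0.034 ]
 [ 0.4878 -0.2358  0.034 ]
 [ 0.5324 -0.233   0.034 ]
 [ 0.5484 -0.3927  0.034 ]]
[ 0.52159771 -0.35399086  0.065     ] [ 0.51829731 -0.30814327  0.065     ]
[ 0.52344607 -0.35599928  0.06423326]
```

play_rows --series '[[[0.0098, -0.0118, 0, 0, 0, 0, 0.5], [0.0098, -0.0118, -0.02, 0, 0, 0, 0.5], [0.0098, -0.0118, -0.03, 0, 0, 0, 0.5], [0, 0, -0.03, 0, 0, 0, 0.5], [0, 0, -0.03, 0, 0, 0, 0.5], [0, 0, -0.02, 0, 0, 0, 0.5], [0, 0, -0.02, 0, 0, 0, 0.5], [0, 0, -0.02, 0, 0, 0, 0.5], [0, 0, -0.014, 0, 0, 0, 0.5], [0, 0, 0, 0, 0, 0, 0.5]]]'

```text
time: 3.15
tool_pos: [0.5208, -0.3468, 0.0442]
tool_rot: [-0.003, 0.673, 0.74, -0.0]
contact_force: [-0.7, -0.3, 0.5]
gripper_width: 0.501
grasp_force: 0.0
```

Run:
```python
from plant import manip
from h import *
f=manip.grab_frame("wrist");np.savez("pics/w2.npz",**f);cv2.imwrite("pics/w2.png",f["frame"])
s=manip.state();print(s["tool_pos"],s["tool_rot"],s["contact_force"])
```

```text
[ 0.52176784 -0.34763597  0.04599771] [-1.37879019e-03  6.72911796e-01  7.39721443e-01 -3.22006009e-05] [-0.55398558 -0.1034     -0.41430097]
```

View pics/w2.png

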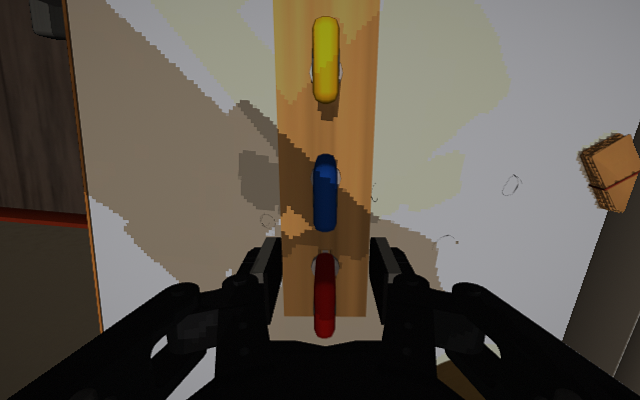

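The wrist view shows the red cap between the fingers, centred at x≈325 with rows 253–338.

Run:
```python
from h import *
f=dict(np.load("pics/w2.npz"))
for p in((325,253),(325,338),(314,290),(336,290)): print(onz(f,p,.076).round(4))
for p in((325,16),(325,102),(325,155),(325,231)): print(onz(f,p,.076).round(4))
```

```text
[ 0.5194 -0.3308  0.076 ]
[ 0.523  -0.3694  0.076 ]
[ 0.5165 -0.3472  0.076 ]
[ 0.5253 -0.3464  0.076 ]
[ 0.5117 -0.2497  0.076 ]
[ 0.5141 -0.2755  0.076 ]
[ 0.5158 -0.2933  0.076 ]
[ 0.5185 -0.3218  0.076 ]
```

play_rows --series '[[[0.0003, -0.0095, 0, 0, 0, 0, 0.5], [0, 0, 0, 0, 0, 0, 0.5], [0, 0, 0, 0, 0, 0, 0.0], [0, 0, 0, 0, 0, 0, 0.0], [0, 0, 0, 0, 0, 0, 0.0], [0, 0, 0, 0, 0, 0, 0.0], [0, 0, 0, 0, 0, 0, 0.0], [0, 0, 0, 0, 0, 0, 0.0]]]'

```text
time: 4.0
tool_pos: [0.5228, -0.3581, 0.0479]
tool_rot: [0.0, 0.673, 0.74, -0.0]
contact_force: [-3.9, 0.1, 5.4]
gripper_width: 0.093
grasp_force: 60.3
```

play_rows --series '[[[0, 0, 0, 0, 0, 0, 0.0], [0, 0, 0, 0, 0, 0, 0.0], [0, 0, 0.002, 0, 0, 0, 0.0], [0, 0, 0.005, 0, 0, 0, 0.0], [0, 0, 0.01, 0, 0, 0, 0.0], [0, 0, 0.015, 0, 0, 0, 0.0], [0, 0, 0.03, 0, 0, 0, 0.0], [0, 0, 0.04, 0, 0, 0, 0.0], [0, 0, 0.04, 0, 0, 0, 0.0], [0, 0, 0.02, 0, 0, 0, 0.0]]]'

```text
time: 5.0
tool_pos: [0.5245, -0.359, 0.2161]
tool_rot: [0.004, 0.673, 0.74, 0.0]
contact_force: [0.2, -1.4, -0.2]
gripper_width: 0.091
grasp_force: 59.6
```

play_rows --series '[[[-0.0016, 0.0418, 0, 0, 0, 8.2, 0.0], [-0.0016, 0.0418, 0, 0, 0, 8.2, 0.0], [-0.0016, 0.0418, 0, 0, 0, 8.2, 0.0], [-0.0016, 0.0418, 0, 0, 0, 8.2, 0.0], [-0.0016, 0.0418, 0, 0, 0, 8.2, 0.0], [-0.0016, 0.0418, 0, 0, 0, 8.2, 0.0], [-0.0016, 0.0418, 0, 0, 0, 8.2, 0.0], [-0.0016, 0.0418, 0, 0, 0, 8.2, 0.0], [-0.0016, 0.0418, 0, 0, 0, 8.2, 0.0], [-0.0016, 0.0418, 0, 0, 0, 8.2, 0.0]]]'

```text
time: 6.0
tool_pos: [0.5068, 0.062, 0.211]
tool_rot: [0.001, 0.02, 1.0, 0.0]
contact_force: [0.6, -1.2, -1.0]
gripper_width: 0.097
grasp_force: 59.6
```

play_rows --series '[[[0, 0, -0.02, 0, 0, 0, 0.0], [0, 0, -0.02, 0, 0, 0, 0.0], [0, 0, -0.01, 0, 0, 0, 0.0], [0, 0, 0, 0, 0, 0, 0.0], [0, 0, 0, 0, 0, 0, 0.0]]]'

```text
time: 6.5
tool_pos: [0.5073, 0.0599, 0.1604]
tool_rot: [0.001, 0.023, 1.0, 0.0]
contact_force: [0.4, -0.2, -1.3]
gripper_width: 0.095
grasp_force: 59.6
```

Run:
```python
from plant import manip
from h import *
f=manip.grab_frame("wrist");np.savez("pics/w3.npz",**f);cv2.imwrite("pics/w3.png",f["frame"])
for n in("top","scene"):
  g=manip.grab_frame(n);np.savez(f"pics/{n}3.npz",**g)
s=manip.state();print(s["tool_pos"],s["tool_rot"],s["joint_pos"])
```

```text
[0.50769186 0.05987155 0.16078191] [1.15240769e-03 2.28485260e-02 9.99738274e-01 2.67302914e-05] [-2.83101147e-02 -1.70797968e-01  1.94670290e+00  6.74895244e-05
  1.36338323e+00 -1.55341920e+00]
```

View pics/w3.png

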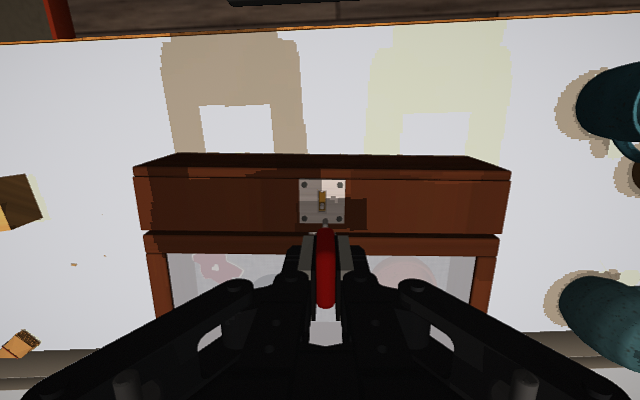

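The wrist view shows the lock plate at x 300–345, y 179–223, with the slot near (322,201). The key's nose is at about (325,222).

Run:
```python
from h import *
f=dict(np.load("pics/w3.npz"));c=-f["R"].T@f["t"];print(c)
H=hsv(f).astype(int)[170:232,285:360];S,v=H[...,1],H[...,2]
m=((S<80)&(v>60)).astype(np.uint8);m=cv2.morphologyEx(m,3,np.ones((5,5)))
c=max(cv2.findContours(m,0,2)[0],key=cv2.contourArea)+[285,170];r=cv2.minAreaRect(c.astype(np.float32));print(r)
print(cv2.boundingRect(c),onz(f,r[0],.077));print(np.array([onz(f,p,.077) for p in cv2.boxPoints(r)]).round(4))
# deck edges for yaw: show big crop
cr=f["frame"][165:245,270:370];cv2.imwrite("pics/w3c.png",cv2.resize(cr,None,fx=7,fy=7,interpolation=2))
```

```text
[0.43775928 0.06390292 0.30258068]
((322.0, 202.5), (47.0, 46.0), 90.0)
(299, 179, 47, 48) [0.50655503 0.05832377 0.077     ]
[[0.4878 0.0424 0.077 ]
 [0.4894 0.076  0.077 ]
 [0.5261 0.075  0.077 ]
 [0.5245 0.0399 0.077 ]]
```

View pics/w3c.png

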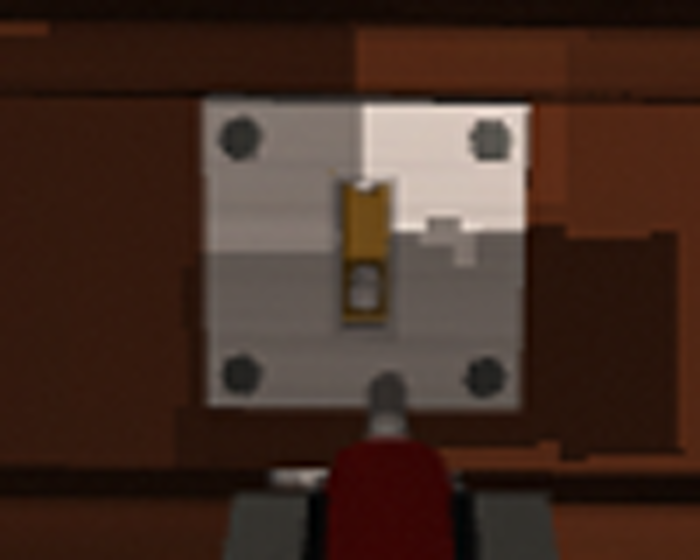

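The crop shows the slot at x 322.3, y 190.7–211.4, four screws, and the key's nose at (325.3,218.6).

Run:
```python
from h import *
f=dict(np.load("pics/w3.npz"))
P=lambda x,y:(x/7+270-.43,y/7+165-.43)
sc=np.array([onz(f,P(*p),.077) for p in((240,138),(490,140),(486,377),(241,376))]);print(sc.round(4),sc.mean(0))
for a,b in((0,1),(3,2),(0,3),(1,2)):
    d=sc[b]-sc[a];print(np.degrees(np.arctan2(d[1],d[0])),np.linalg.norm(d))
cn=np.array([onz(f,P(*p),.077) for p in((204,98),(528,103),(522,410),(208,405))]);print(cn.mean(0))
for a,b in((0,1),(3,2),(0,3),(1,2)):
    d=cn[b]-cn[a];print(np.degrees(np.arctan2(d[1],d[0])),np.linalg.norm(d))
print('slot',onz(f,P(366,180),.077),onz(f,P(366,325),.077))
print('tip',onz(f,P(387,380),.126),'neck',onz(f,P(387,430),.145))
H=hsv(f).astype(int);h,S,v=H[...,0],H[...,1],H[...,2]
r=((h<6)|(h>172))&(S>140)&(v>40);r[:,:300]=0;r[:,350:]=0;r[:225]=0;ys,xs=np.nonzero(r)
print(xs.min(),xs.max(),ys.min(),ys.max())
for y in range(228,312,12):
    q=xs[ys==y]; 
    if len(q): print(y,q.min(),q.max(),onz(f,(q.mean(),y),.19).round(4))
print('capfar',onz(f,(325,ys.max()),.19))
# scene/top red
for n in("top","scene"):
    g=dict(np.load(f"pics/{n}3.npz"));H=hsv(g).astype(int);h,S,v=H[...,0],H[...,1],H[...,2]
    b=g["R"]@np.array([.508,.06,.18])+g["t"];u=g["mtx"]@b;u=u[:2]/u[2];print(n,u)
    x0,y0=int(u[0])-25,int(u[1])-25
    r=((h<6)|(h>172))&(S>150)&(v>40);print(blobs(r[y0:y0+50,x0:x0+50],x0,y0))
    cv2.imwrite(f"pics/{n}3c.png",cv2.resize(g["frame"][y0-10:y0+60,x0-25:x0+75],None,fx=7,fy=7,interpolation=2));print(x0-25,y0-10)
```

```text
[[0.492  0.0457 0.077 ]
 [0.4934 0.0719 0.077 ]
 [0.5197 0.0706 0.077 ]
 [0.5184 0.0441 0.077 ]] [0.50588123 0.05806154 0.077     ]
86.93409723666718 0.026252008394123113
87.15788922575165 0.02653189064131477
-3.428267773310329 0.02650938390244539
-2.822828579541596 0.0264054605237601
[0.50560676 0.05821267 0.077     ]
86.5005077411572 0.03385837983020828
86.43425889269696 0.03414690768198674
-3.1890749687638267 0.034149767042468984
-2.7059852383592458 0.034192027585344745
slot [0.49712373 0.05867142 0.077     ] [0.51323267 0.05789329 0.077     ]
tip [0.50182831 0.06074073 0.126     ] neck [0.49897316 0.06089645 0.145     ]
316 335 228 308
228 320 330 [0.4823 0.0618 0.19  ]
240 317 333 [0.4873 0.0615 0.19  ]
252 316 334 [0.4923 0.0613 0.19  ]
264 316 335 [0.4975 0.0613 0.19  ]
276 316 335 [0.5028 0.061  0.19  ]
288 316 334 [0.5082 0.0606 0.19  ]
300 316 334 [0.5138 0.0603 0.19  ]
capfar [0.51758912 0.06016532 0.19      ]
top [281.47925543 208.05159532]
[]
231 173
scene [292.06518364 179.41575415]
[]
242 144
```

View pics/scene3c.png

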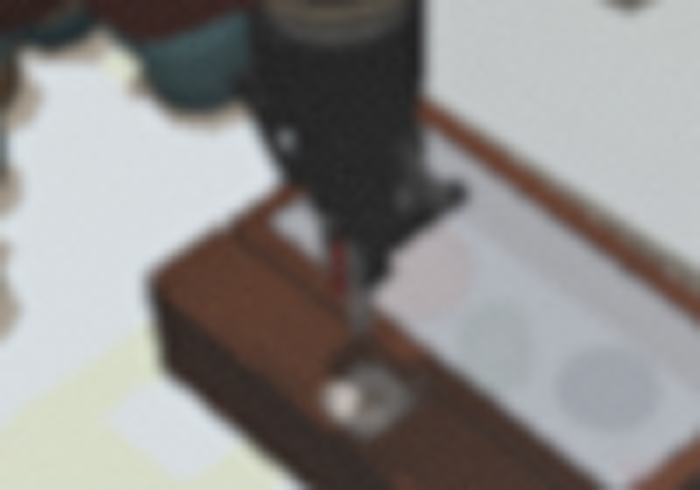

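play_rows --series '[[[-0.0012, -0.0025, 0, 0, 0, -0.5, 0.0], [0, 0, -0.015, 0, 0, 0, 0.0], [0, 0, -0.015, 0, 0, 0, 0.0], [0, 0, -0.01, 0, 0, 0, 0.0], [0, 0, 0, 0, 0, 0, 0.0], [0, 0, 0, 0, 0, 0, 0.0]]]'

```text
time: 7.25
tool_pos: [0.5052, 0.0577, 0.1185]
tool_rot: [-0.001, 0.027, 1.0, 0.0]
contact_force: [-0.6, 0.3, -1.0]
gripper_width: 0.092
grasp_force: 59.6
```

Run:
```python
from plant import manip
from h import *
f=manip.grab_frame("wrist");np.savez("pics/w4.npz",**f)
cv2.imwrite("pics/w4c.png",cv2.resize(f["frame"][180:320,265:385],None,fx=4.2,fy=4.2,interpolation=2))
s=manip.state();print(s["tool_pos"],s["tool_rot"],s["contact_force"])
```

```text
[0.50573149 0.05771147 0.11924459] [-5.23924382e-05  2.68773835e-02  9.99638736e-01 -3.72364407e-06] [-0.2986966   0.85105728 -0.55835267]
```

View pics/w4c.png

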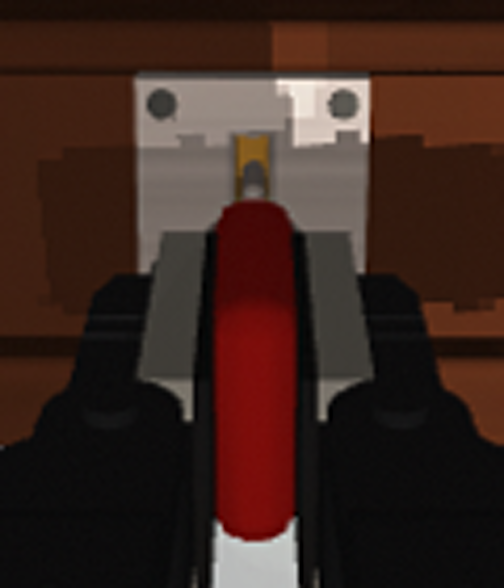

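The crop shows the nose at x≈255 over the slot, whose centre is x≈252, so it is about 0.3 mm off. The yaw matches.

play_rows --series '[[[0, -0.0003, -0.002, 0, 0, 0, 0.0], [0, 0, -0.002, 0, 0, 0, 0.0], [0, 0, -0.002, 0, 0, 0, 0.0], [0, 0, -0.002, 0, 0, 0, 0.0], [0, 0, -0.001, 0, 0, 0, 0.0], [0, 0, 0, 0, 0, 0, 0.0]]]'

```text
time: 7.9
tool_pos: [0.5055, 0.0574, 0.11]
tool_rot: [-0.0, 0.027, 1.0, -0.0]
contact_force: [-0.4, 0.6, 0.1]
gripper_width: 0.1
grasp_force: 59.6
```

play_rows --series '[[[0, 0, -0.001, 0, 0, 0, 0.0], [0, 0, -0.001, 0, 0, 0, 0.0], [0, 0, -0.001, 0, 0, 0, 0.0], [0, 0, -0.001, 0, 0, 0, 0.0], [0, 0, -0.001, 0, 0, 0, 0.0]]]'

```text
time: 8.4
tool_pos: [0.5056, 0.0574, 0.1052]
tool_rot: [0.0, 0.027, 1.0, -0.0]
contact_force: [-0.1, -0.1, -0.6]
gripper_width: 0.093
grasp_force: 59.6
```

play_rows --series '[[[0, 0, -0.001, 0, 0, 0, 0.0], [0, 0, -0.001, 0, 1.2, 0, 0.0], [0, 0, -0.0007, 0, -2.4, 0, 0.0], [0, 0, -0.0007, 0, 2.4, 0, 0.0], [0, 0, -0.0007, 0, -2.4, 0, 0.0], [0, 0, -0.0007, 0, 2.4, 0, 0.0], [0, 0, -0.0007, 0, -2.4, 0, 0.0], [0, 0, -0.0005, 0, 1.2, 0, 0.0]]]'

```text
time: 9.2
tool_pos: [0.5062, 0.0567, 0.1011]
tool_rot: [0.001, 0.027, 1.0, -0.001]
contact_force: [-2.6, -2.3, 7.2]
gripper_width: 0.096
grasp_force: 60.8
```

play_rows --series '[[[0, 0, -0.0005, 0, 1.5, 0, 0.0], [0, 0, -0.0005, 0, -3, 0, 0.0], [0, 0, -0.0005, 0, 3, 0, 0.0], [0, 0, -0.0005, 0, -3, 0, 0.0], [0, 0, -0.0005, 0, 3, 0, 0.0], [0, 0, -0.0005, 0, -3, 0, 0.0], [0, 0, -0.0005, 0, 1.5, 0, 0.0], [0, 0, 0, 0, 0, 0, 0.0]]]'

```text
time: 10.0
tool_pos: [0.5063, 0.0567, 0.0968]
tool_rot: [-0.0, 0.027, 1.0, -0.001]
contact_force: [-2.5, -2.7, 5.7]
gripper_width: 0.096
grasp_force: 60.4
```

play_rows --series '[[[-0.0003, -0.0005, -0.0005, 0, 1.5, 0, 0.0], [0, 0, -0.0006, 0, -3, 0, 0.0], [0, 0, -0.0006, 0, 3, 0, 0.0], [0, 0, -0.0006, 0, -3, 0, 0.0], [0, 0, -0.0006, 0, 3, 0, 0.0], [0, 0, -0.0006, 0, -3, 0, 0.0], [0, 0, -0.0006, 0, 3, 0, 0.0], [0, 0, -0.0006, 0, -3, 0, 0.0], [0, 0, -0.0006, 0, 1.5, 0, 0.0], [0, 0, 0, 0, 0, 0, 0.0]]]'

```text
time: 11.0
tool_pos: [0.5061, 0.0566, 0.0909]
tool_rot: [-0.0, 0.027, 1.0, -0.0]
contact_force: [0.8, -2.2, 2.5]
gripper_width: 0.093
grasp_force: 59.9
```

Tip is about 24.6 mm deep. I'll press down to confirm it is seated.

play_rows --series '[[[0, -0.0003, -0.0007, 0, 0, 0, 0.0], [0, 0, -0.0007, 0, 0, 0, 0.0], [0, 0, -0.0007, 0, 0, 0, 0.0], [0, 0, 0, 0, 0, 0, 0.0], [0, 0, 0, 0, 0, 0, 0.0]]]'

```text
time: 11.5
tool_pos: [0.5062, 0.0566, 0.0909]
tool_rot: [0.0, 0.027, 1.0, -0.0]
contact_force: [-4.2, -1.3, 13.2]
gripper_width: 0.093
grasp_force: 61.8
```

Run:
```python
from plant import manip
from h import *
f=manip.grab_frame("wrist")
cv2.imwrite("pics/w5c.png",cv2.resize(f["frame"][170:350,225:425],None,fx=3.3,fy=3.3,interpolation=2))
s=manip.state();print(s["tool_pos"],s["tool_rot"],s["contact_force"],s["ft_torque"])
```

```text
[0.5062341  0.05653438 0.09082511] [ 1.22520612e-04  2.68384614e-02  9.99639773e-01 -7.44080963e-05] [-4.00198663 -2.14745828 12.17123697] [-0.39253377  0.7808924  -0.04325151]
```

View pics/w5c.png

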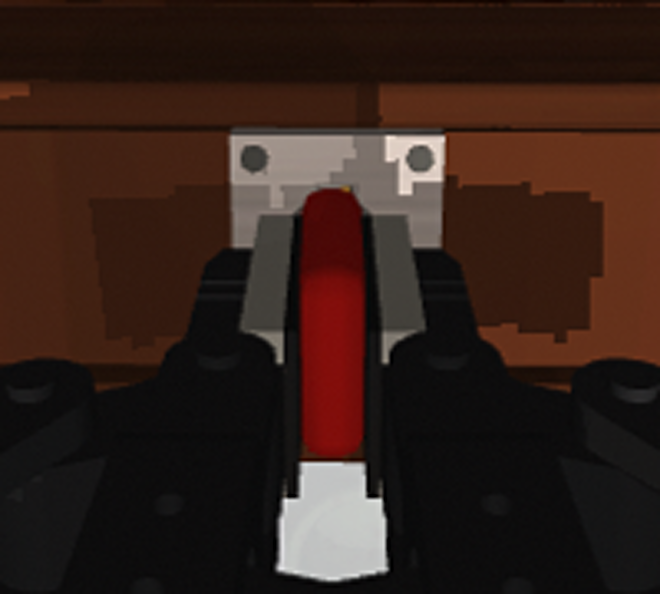

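The crop shows the cap centred over the plate. The key is fully seated: 13 N with no further travel. Now I'll turn it clockwise.

play_rows --series '[[[0, 0, 0.0008, 0, 0, -4, 0.0], [0, 0, 0, 0, 0, -4, 0.0], [0, 0, 0, 0, 0, -4, 0.0], [-0.0001, -0.0001, 0, 0, 0, -4, 0.0], [-0.0001, -0.0001, 0, 0, 0, -4, 0.0], [-0.0001, -0.0001, 0, 0, 0, -4, 0.0], [-0.0001, -0.0001, 0, 0, 0, -4, 0.0], [0, 0, 0, 0, 0, -4, 0.0]]]'

```text
time: 12.35
tool_pos: [0.5059, 0.0564, 0.0909]
tool_rot: [0.0, 0.303, 0.953, 0.0]
contact_force: [-1.2, -1.1, 7.6]
gripper_width: 0.091
grasp_force: 61.0
```

```bash
cat > st.py <<'E'
from plant import manip
import numpy as np
s=manip.state();q=s["tool_rot"];print(s["time"],s["tool_pos"].round(4) if hasattr(s["tool_pos"],'round') else s["tool_pos"],np.round(s["contact_force"],1),np.round(s["ft_torque"],3),'yaw',np.degrees(2*np.arctan2(q[2],q[1]))-90,'j6',s["joint_pos"][5],s["grasp_force"],s["gripper_width"])
E
python3 st.py
```

```text
12.35 [0.5059 0.0564 0.0909] [-1.2 -1.1  7.6] [-0.219  0.291  0.107] yaw 54.76405792296396 j6 -0.9916045702739457 61.01503014564514 0.09104018344674839
```

play_rows --series '[[[-0.0001, -0.0001, 0, 0, 0, -5, 0.0], [0, 0, 0, 0, 0, -5, 0.0], [-0.0001, -0.0001, 0, 0, 0, -5, 0.0], [0, 0, 0, 0, 0, -5, 0.0], [-0.0001, -0.0001, 0, 0, 0, -5, 0.0], [0, 0, 0, 0, 0, -5, 0.0], [0, 0, 0, 0, 0, -5, 0.0], [0, 0, 0, 0, 0, -5, 0.0], [0, 0, 0, 0, 0, -5, 0.0], [0, 0, 0, 0, 0, -5, 0.0]]]'

```text
time: 13.35
tool_pos: [0.5061, 0.0566, 0.0909]
tool_rot: [0.0, 0.677, 0.736, 0.002]
contact_force: [-0.3, 0.0, 7.4]
gripper_width: 0.095
grasp_force: 60.8
```

```bash
python3 st.py
```

```text
13.35 [0.5061 0.0566 0.0909] [-0.3  0.   7.4] [ 0.139 -0.101  0.118] yaw 4.7200848326440195 j6 -0.11886420217329231 60.78044772148132 0.0954698441698506
```

play_rows --series '[[[0, 0, 0, 0, 0, -2, 0.0], [0, 0, 0, 0, 0, -2, 0.0], [0, 0, 0, 0, 0, -2, 0.0], [0, 0, 0, 0, 0, -2, 0.0], [0, 0, 0, 0, 0, 0, 0.0]]]'

```text
time: 13.85
tool_pos: [0.5061, 0.0566, 0.0909]
tool_rot: [0.0, 0.726, 0.688, 0.002]
contact_force: [0.4, 0.6, 7.5]
gripper_width: 0.093
grasp_force: 60.8
```

```bash
python3 st.py
```

```text
13.85 [0.5061 0.0566 0.0909] [0.4 0.6 7.5] [ 0.072 -0.068  0.079] yaw -3.109205174056413 j6 0.017766992491368122 60.78479290008545 0.09283868321822202
```

play_rows --series '[[[0, 0, 0, 0, 0, -2, 0.0], [0, 0, 0, 0, 0, -2, 0.0], [0, 0, 0, 0, 0, 0, 0.0]]]'

```text
time: 14.15
tool_pos: [0.5061, 0.0566, 0.0909]
tool_rot: [0.0, 0.75, 0.662, 0.001]
contact_force: [0.2, 1.0, 7.8]
gripper_width: 0.092
grasp_force: 60.8
```

```bash
python3 st.py
```

```text
14.15 [0.5061 0.0566 0.0909] [0.2 1.  7.8] [ 0.075 -0.021  0.124] yaw -7.101803265458656 j6 0.08752851921538164 60.79694151878357 0.09160894014618498
```

play_rows --series '[[[0, 0, 0, 0, 0, -2, 0.0], [0, 0, 0, 0, 0, -2, 0.0], [0, 0, 0, 0, 0, 0, 0.0]]]'

```text
time: 14.45
tool_pos: [0.506, 0.0566, 0.0909]
tool_rot: [0.0, 0.772, 0.636, 0.001]
contact_force: [-0.4, 1.3, 6.2]
gripper_width: 0.093
grasp_force: 60.8
```

```bash
python3 st.py
```

```text
14.45 [0.506  0.0566 0.0909] [-0.4  1.3  6.2] [0.117 0.002 0.207] yaw -11.084820331311121 j6 0.15706168859696534 60.80157995223999 0.09330494652523046
```

play_rows --series '[[[0, 0, 0, 0, 0, -2, 0.0], [0, 0, 0, 0, 0, -1, 0.0], [0, 0, 0, 0, 0, 0, 0.0]]]'

```text
time: 14.75
tool_pos: [0.506, 0.0566, 0.0909]
tool_rot: [0.0, 0.788, 0.615, 0.001]
contact_force: [0.3, 0.6, 7.1]
gripper_width: 0.093
grasp_force: 60.9
```

```bash
python3 st.py
```

```text
14.75 [0.506  0.0566 0.0909] [0.3 0.6 7.1] [ 0.045 -0.012  0.345] yaw -14.033117557445905 j6 0.20863867459819124 60.93783259391785 0.0931775473561885
```

play_rows --series '[[[0, 0, 0, 0, 0, -2, 0.0], [0, 0, 0, 0, 0, 0, 0.0], [0, 0, 0, 0, 0, 0, 0.0], [0, 0, 0, 0, 0, 0, 0.0], [0, 0, 0, 0, 0, 0, 0.0]]]'

```text
time: 15.25
tool_pos: [0.506, 0.0568, 0.0909]
tool_rot: [-0.0, 0.799, 0.602, 0.001]
contact_force: [0.2, 1.1, 7.3]
gripper_width: 0.092
grasp_force: 61.0
```

```bash
python3 st.py
python3 - <<'E'
from plant import manip
from h import *
f=manip.grab_frame("wrist")
cv2.imwrite("pics/w6c.png",cv2.resize(f["frame"][170:350,225:425],None,fx=3,fy=3,interpolation=2))
E
```

```text
15.25 [0.506  0.0568 0.0909] [0.2 1.1 7.3] [ 0.271 -0.013  0.437] yaw -16.02008078209387 j6 0.2432759248707286 60.961021184921265 0.09202612772989031
```

View pics/w6c.png

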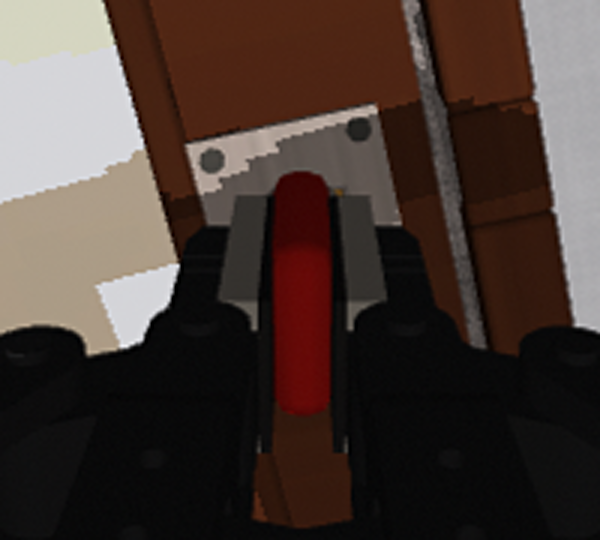

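The picture shows the cap still square in the pads and the key turned about 103° from the slot. The torque rises stiffly (0.12 to 0.44 N m), so it is on the stop.

```bash
python3 -c "
from plant import manip
print(manip.job_done())"
```

```text
the job is handed in; nothing more can be done
None
```

The red key is fully home in the showcase lock, turned clockwise to its stop and held there at about 0.44 N m, and the job is handed in at about 15 s; I didn't see the bolt itself, so that it is clear rests on feeling the stop.

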